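Shuttle a castor wheel under the arbor press and hold it at the detent

ROBOT

A 6-joint arm with a two-finger parallel gripper is mounted at the origin on the work surface. World frame = base frame: x ahead of the robot, y to its left, z up, the work surface at z = 0. Lengths are in m, angles in rad, forces in N, time in s.
With the tool pointing down it reaches from about 0.35 to 0.975 m from the base axis. Payload 7.1 kg.
Tool frame: the origin (TCP) lies between the finger pads, 19 mm behind the fingertips; this is the grasp point; z points along the fingers, x is the direction in which the jaws open and shut, and the axes are right-handed (so a half turn about z gives the same grasp; the last joint's range is limited). The gripper opens to 88 mm and grips with 3 to 60 N. Pads are 20 mm wide; open, the fingers measure 115 mm over their backs; the gripper's body (75 mm by 178 mm) begins 61 mm behind the grasp point.
Start: joints at [1.177, 0.423, 1.63, -0, 1.089, -0.019], TCP at [0.229, 0.582, 0.241] pointing down, gripper open.
Joint ranges: [-3, 3], [-0.9, 2.11], [0.09, 2.58], [-1.31, 4.45], [0.11, 2.69], [-2.54, 2.54]. Speed limits (rad/s): [2.39, 2.39, 3.01, 3.14, 3.14, 3.14].

INTERFACE

Orientations are given as a unit quaternion [w, x, y, z].
In Python, from station import move_pose, movel, movej, command_gripper, wait, inverse_kinematics, read_camera, camera_info, MotionError, job_done, get_time, get_joint_pos, get_qvel, get_effort, get_tcp_pos, get_ee_rot, get_ft_force, get_ft_torque, get_grip_width gives the robot as it stands. Calls block until the motion is done:
- move_pose(position, orientation): joint-space move of the TCP to a pose.
- movel(position, frame=None, v=0.15, until_force=None): straight line of the TCP; frame=None keeps the orientation; v is the mean speed in m/s. With until_force (N) it stops when the force on the tool has changed by that much, and returns True; else False.
- movej(angles): joint-space move.
- command_gripper(opening): opening from 0.0 (shut) to 1.0 (fully open); the grip force is fixed at half the most; returns when the fingers have stopped.
- wait(seconds).
- inverse_kinematics(position, orientation): joint angles nearest the present ones, or None.
- read_camera(name): name is "scene" or "side" or "wrist"; returns the picture (480x640x3 uint8, red, green, blue); there is no depth.
- camera_info(name): a dict with "intrinsics" (3x3 intrinsics, pixels), "dist" ([k1, k2, p1, p2, k3] as OpenCV has them; the pictures are not rectified), "T" (4x4, takes a point from camera to world coordinates); the wrist camera has in their place "tool_from_camera" (4x4, takes a point from camera to tool coordinates, whose origin is the TCP and whose axes are the tool frame's). Camera axes: x right, y up, looking along -z (the intrinsics and any distortion apply to the point x, -y, -z); pixel columns grow to the right and rows downward; lengths in m; the calibration is good to about 2 mm. A picture is of the moment at which its call begins: read the wrist's pose just before it. camera_info takes no time and is no camera call.
A pose or a line that the arm cannot do raises MotionError and nothing moves.
- job_done(): hands the job in, once; it reports no verdict.
Readings, each from a call of its own:
- get_time(): time.
- get_joint_pos(): joint angles.
- get_qvel(): joint speeds.
- get_effort(): joint torques, N m.
- get_tcp_pos(): TCP position.
- get_ee_rot(): TCP orientation.
- get_ft_force(): force on the tool from outside, world axes, zero at the start.
- get_ft_torque(): the same for the moment, N m.
- get_grip_width(): opening from 0.0 (shut) to 1.0 (fully open).
Only numpy, scipy, OpenCV 4.12 (cv2) and the standard library are available. Lean on these libraries where they do the work, as an engineer would, in place of code of your own. Each camera call takes 0.05 s, during which the arm holds its last target.

TASK

Set the orange castor wheel, bearing upwards, fully down in the round nest of the press shuttle while the shuttle is out at the loading side. Then take the shuttle by its red upright handle and slide it under the ram until its ball clicks into the notch, without running on past the notch, and finish still gripping the handle there with the ball settled in the notch, ready for the press stroke. Leave the other things on the bench where they are.

Things in the scene. Friction and masses are not known exactly. Their poses are not given: they have to be found in the camera images.
- wheel: Castor wheel lying flat on the bench: orange tread, white hub, a bright steel bearing standing 4 mm proud in the middle of its top. 50 mm across, 24 mm high (28 mm with the bearing), about 90 g. Origin: centre of its underside; z along its axis, up.
- press: Dark green bench arbor press, bolted down, with a grey shuttle bed across its foot. Origin: on the bench under the ram's axis. Its x points to the column (away from the robot at yaw 0), its y along the rail, the way the shuttle slides to come under the ram. Foot: x -85 to 145 mm, y +-55, 28 high. Column: x 62 to 130. Bed: x -55 to 45, y -390 to 110, top 40 mm above the bench.
- ram (a point): Centre of the raised ram's lower face, 134 mm above the bench. Round it the press head overhangs: press x -45 to 130 mm, y -42 to 68, from 165 to 270 mm above the bench, the ram's top to 350, the feed lever on the +y side to 400.
- shuttle: Aluminium sliding shuttle, 0.9 kg. Origin: on its nest's axis at bench height, axes as the press's. In the press frame its y runs from -0.200 m (all the way out, loading side) through 0 (ball in the notch, nest under the ram) to 0.030 (far stop). Some 1 N of friction; stays where left. Plate 66 mm wide (x), top 72 mm above the bench, from 175 mm behind (-y) the nest's axis to 45 mm ahead.
- handle (a point): Middle of the shuttle's red upright grip, 102 mm above the bench, 155 mm behind (-y, press frame) the nest's axis. The grip is round, 28 mm thick, straight from 86 to 118 mm above the bench, its top at 128; it is fixed to the shuttle and does not turn.
- nest (a point): Centre of the floor of the shuttle's nest, 72 mm above the bench: a black block 66 x 66 mm, 10 mm high, with a round hole of 53 mm with a 2 mm chamfer; the wheel stands in it on the plate, its underside then at this point. Moves with the shuttle.
- ball_point (a point): Lowest point of the shuttle's spring ball (12 mm ball under a brass plunger on the robot's side of the plate) when it rides on the index bar. Moves with the shuttle.
- notch (a point): Middle of the 12 mm wide V notch in the steel index bar (top 52 mm above the bench, 42 mm to the robot's side of the rail; red mark beside it), 75 mm before (-y) the ram's axis. Within 4 mm of the middle the ball is drawn in with 5 to 8 N and centres itself if the handle is loosely held; pushing it out takes 8 to 10 N.
- wheel_blue: Bystander: bare castor wheel with a blue tread, no bearing, 50 x 24 mm. Origin: centre of its underside.
- wheel_grey: Bystander: bare castor wheel with a dark grey tread, no bearing, 50 x 24 mm. Origin: centre of its underside.
- oil: Bystander: yellow oil bottle with a red cap, 42 mm across, 125 mm high. Origin: centre of its underside.
- pins_jar: Bystander: clear jar with a steel lid, 56 mm across, 75 mm high. Origin: centre of its underside.
- driver: Bystander: screwdriver with a yellow handle, 200 mm long, lying flat. Origin: its middle, on the bench; x towards its tip.
- spanner: Bystander: steel spanner, 180 mm long, lying flat. Origin: its middle, on the bench.
- tape: Bystander: white roll of tape, 90 mm across, 24 mm high, lying flat. Origin: centre of its underside.
- mallet: Bystander: hammer with a wooden handle, 260 mm long, lying flat. Origin: its middle, on the bench.
Not all that is in view belongs to the job. What is shaped like the wheel but pink or yellow is not meant.

How it is judged:
By the outcome, as a careful person would: the job done as asked, in the order asked, and still so for the second after the job is handed in, while the arm keeps its last pose, push and grip.
It also fails if it takes over 51 s, if anything falls off the work surface, if the arm or the gripper's body presses on something with over 40 N, if the wrist force passes 120 N, or if a joint passes its speed limit or range.

## Working session

There is one attempt and no reset: what is moved stays moved. The work goes in short steps, each a Python script; the robot and the scene stay as the last script left them, time stands still between calls to the robot, and variables do not carry over. Pictures are saved under pics/ and viewed, and the job is handed in when it is done.

```bash
ls; mkdir -p pics; cat > h.py <<'E'
import numpy as np, cv2
from station import *
def save(n,img): cv2.imwrite('pics/'+n+'.png',cv2.cvtColor(img,cv2.COLOR_RGB2BGR))
def ray(px,K,dist,T):
    p=cv2.undistortPoints(np.array([[px]],float),np.array(K),np.array(dist)).ravel()
    d=np.array([p[0],-p[1],-1.0]); T=np.array(T)
    d=T[:3,:3]@d; return T[:3,3],d/np.linalg.norm(d)
def onplane(px,z,K,dist,T):
    o,d=ray(px,K,dist,T); return o+d*(z-o[2])/d[2]
def cam(name):
    i=camera_info(name); return i['intrinsics'],i['dist'],i['T']
def q2R(q):
    from scipy.spatial.transform import Rotation as R
    return R.from_quat([q[1],q[2],q[3],q[0]]).as_matrix()
def wristcam():
    p=np.array(get_tcp_pos());q=get_ee_rot();i=camera_info('wrist')
    T=np.eye(4);T[:3,:3]=q2R(q);T[:3,3]=p
    return i['intrinsics'],i['dist'],T@np.array(i['tool_from_camera'])
def proj(P,K,dist,T):
    T=np.linalg.inv(np.array(T)); c=T[:3,:3]@np.array(P,float)+T[:3,3]
    c=np.array([[c[0],-c[1],-c[2]]])
    return cv2.projectPoints(c,np.zeros(3),np.zeros(3),np.array(K),np.array(dist))[0].ravel()
E
python3 - <<'E'
from h import *
print(get_time(),get_tcp_pos(),get_ee_rot(),get_ft_force())
for n in('scene','side'):
    save(n+'0',read_camera(n)); k,d,T=cam(n); print(n,np.round(k,1),np.round(d,3),np.round(T,3))
K=wristcam();save('wrist0',read_camera('wrist'));print(np.round(K[0],1),np.round(K[2],3),camera_info('wrist'))
E
```

```text
pics
0.0 [0.22857615 0.58115242 0.24061344] [ 4.20914295e-04  8.26467235e-01  5.62984325e-01 -6.17178859e-04] [0.24647294 0.32884683 0.00114569]
scene [[610.3   0.  327.2]
 [  0.  610.3 243.1]
 [  0.    0.    1. ]] [0.039 0.    0.    0.    0.   ] [[ 0.295 -0.686  0.665  1.549]
 [ 0.955  0.226 -0.192 -0.269]
 [-0.019  0.692  0.722  1.168]
 [ 0.     0.     0.     1.   ]]
side [[554.8   0.  319.8]
 [  0.  554.8 238.7]
 [  0.    0.    1. ]] [-0.062  0.     0.     0.     0.   ] [[ 0.977  0.129 -0.168  0.326]
 [-0.212  0.633 -0.744 -0.883]
 [ 0.01   0.763  0.646  0.89 ]
 [ 0.     0.     0.     1.   ]]
[[353.5   0.  327.1]
 [  0.  353.5 243. ]
 [  0.    0.    1. ]] [[ 0.366 -0.887 -0.283  0.151]
 [ 0.931  0.349  0.111  0.612]
 [ 0.    -0.304  0.953  0.384]
 [ 0.     0.     0.     1.   ]] {'intrinsics': array([[353.46723211,   0.        , 327.11289157],
       [  0.        , 353.46723211, 243.0292428 ],
       [  0.        ,   0.        ,   1.        ]]), 'dist': array([-0.0296858,  0.       ,  0.       ,  0.       ,  0.       ]), 'tool_from_camera': array([[ 9.99998803e-01,  3.49307828e-04, -1.50735466e-03,
        -2.45987987e-04],
       [-1.24832698e-04, -9.52795630e-01, -3.03612371e-01,
        -8.37297062e-02],
       [-1.54225511e-03,  3.03612195e-01, -9.52794446e-01,
        -1.43651477e-01],
       [ 0.00000000e+00,  0.00000000e+00,  0.00000000e+00,
         1.00000000e+00]])}
```

View pics/scene0.png

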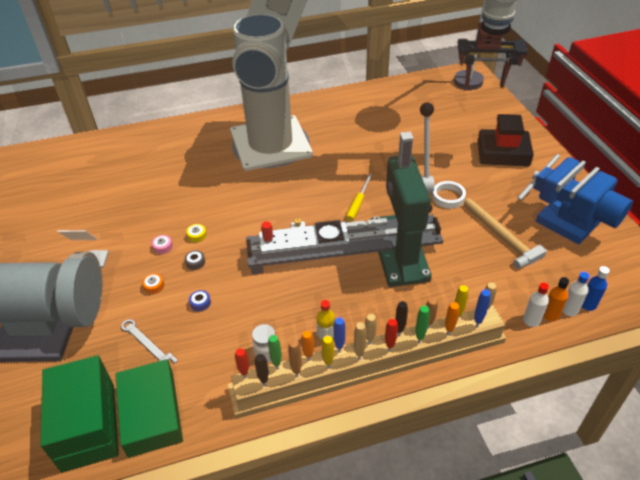

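View pics/side0.png

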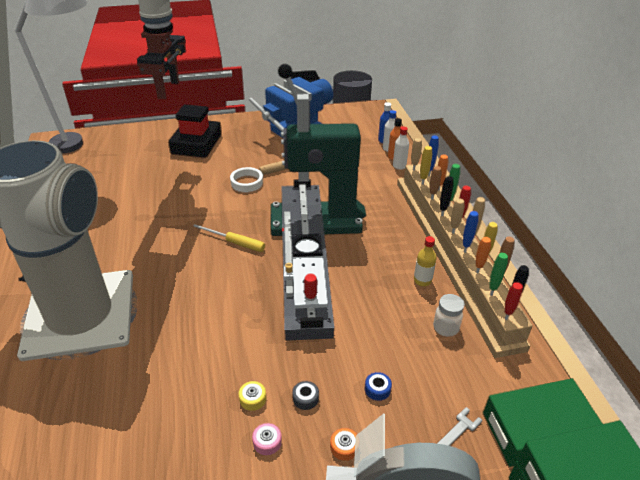

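View pics/wrist0.png

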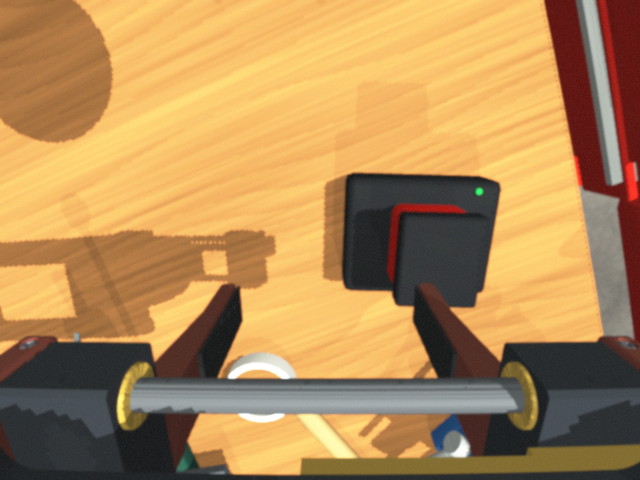

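The candidates in the scene picture are pink (162,244), yellow (196,232), grey (195,259), orange (152,283) and blue (199,300). Orange at (152,283) fits the tread colour. It lies near the grinder, which I need to check. The shuttle appears to be out, with its handle at (267,232) and nest at (329,232).

```bash
python3 - <<'E'
from h import *
s=cv2.imread('pics/scene0.png');d=cv2.imread('pics/side0.png')
a=cv2.resize(s[215:320,120:450],None,fx=2.4,fy=2.4,interpolation=cv2.INTER_CUBIC)[:,:800]
b=cv2.resize(d[170:475,230:480],None,fx=2,fy=2,interpolation=cv2.INTER_CUBIC)[:600]
cv2.imwrite('pics/ca.png',a);cv2.imwrite('pics/cb.png',b)
def mask(img,lo,hi):
    return cv2.inRange(cv2.cvtColor(img,cv2.COLOR_BGR2HSV),lo,hi)
for nm,img in(('scene',s),('side',d)):
    K=cam(nm)
    for c,lo,hi in(('orange',(5,150,120),(16,255,255)),('red',(0,190,100),(4,255,255)),('red2',(175,190,80),(180,255,255))):
        n,l,st,ce=cv2.connectedComponentsWithStats(mask(img,lo,hi))
        for i in range(1,n):
            if st[i,4]>40 and st[i,4]<2000: print(nm,c,st[i],ce[i].round(1),onplane(ce[i],.02 if c=='orange' else .102,*K).round(3))
E
```

```text
scene orange [576 168  13  12  77] [581.8 174. ] [0.457 0.81  0.02 ]
scene orange [438 190  20   9 122] [448.  194.2] [0.416 0.413 0.02 ]
scene red [556  45  84  73 306] [598.2  80.7] [0.156 1.037 0.102]
scene red [545  83  95  91 267] [591.  126.5] [0.359 0.877 0.102]
scene red [498 135  23  12 238] [508.8 140.3] [0.341 0.625 0.102]
scene red [628 211  12  14  62] [634.3 217.1] [0.719 0.759 0.102]
scene red [262 222   9  15  83] [266.9 227.5] [ 0.469 -0.113  0.102]
scene red [539 283   9  10  66] [543.1 287.6] [0.849 0.431 0.102]
scene red [321 301   8   8  50] [325.  304.3] [ 0.744 -0.046  0.102]
scene red [386 320  12  27 219] [391.6 331.4] [0.857 0.067 0.102]
scene red [236 349  12  22 144] [241.9 357.8] [ 0.824 -0.249  0.102]
side orange [388 126  14  33 183] [393.2 140.3] [0.875 0.533 0.02 ]
side orange [438 155  10  20 119] [442.9 162.2] [0.979 0.385 0.02 ]
side orange [476 237  15  27 225] [483.  247.9] [0.93  0.006 0.02 ]
side orange [330 428  27  32 278] [340.7 444.2] [ 0.473 -0.416  0.02 ]
side red [ 171    0   50   62 1751] [195.8  30.7] [0.318 1.382 0.102]
side red [216  67  25   4  42] [228.   68.2] [0.413 0.984 0.102]
side red [63 80 30  4 49] [77.4 81.4] [-0.092  0.985  0.102]
side red [209 106  30   4  43] [223.5 107.2] [0.375 0.692 0.102]
side red [182 122  19   7  49] [190.1 125. ] [0.27  0.599 0.102]
side red [461 186   9  14  65] [465.3 191.8] [0.921 0.127 0.102]
side red [426 236   8   8  43] [429.4 239.6] [ 0.767 -0.027  0.102]
side red [305 275  11  20 104] [309.  282.2] [ 0.481 -0.104  0.102]
side red [509 282  14  22 134] [515.3 290. ] [ 0.882 -0.21   0.102]
```

View pics/ca.png

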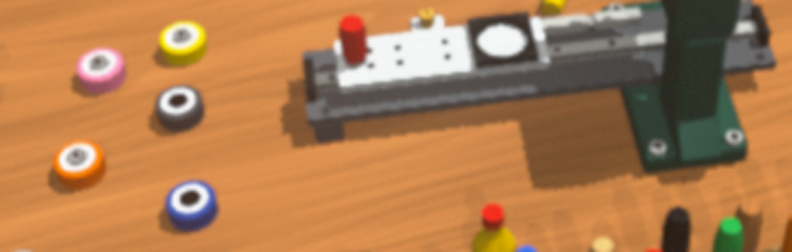

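View pics/cb.png

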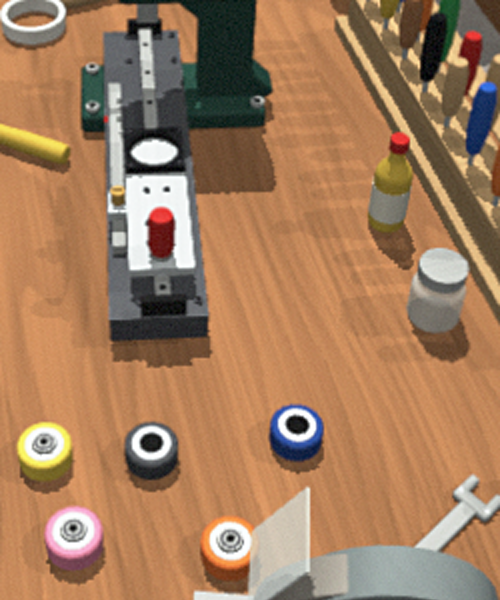

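```bash
cat >> h.py <<'E'
def tri(p1,c1,p2,c2):
    o1,d1=ray(p1,*cam(c1));o2,d2=ray(p2,*cam(c2))
    A=np.stack([d1,-d2],1);t=np.linalg.lstsq(A,o2-o1,rcond=None)[0]
    a=o1+t[0]*d1;b=o2+t[1]*d2
    return ((a+b)/2).round(4),np.linalg.norm(a-b).round(4)
def qyaw(a):  # tool down, tool x at world angle a
    return [0,np.cos(a/2),np.sin(a/2),0]
E
python3 - <<'E'
from h import *
print('bearing',tri((152.1,280.4),'scene',(345,440),'side'))
print('handle',tri((266.9,227.5),'scene',(309,282.2),'side'))
print('nestfloor',onplane((120+501/2.4,215+41/2.4),.072,*cam('scene')),onplane((230+155/2,170+152/2),.072,*cam('side')))
print('grey',tri((195,257),'scene',(305.5,391.5),'side'))
print('blue',tri((199,297.5),'scene',(378.3,383.5),'side'))
# grinder extremes
for p in((107,252),(100,265),(75,251),(95,238),(58,231),(97,260)): print(p,onplane(p,.0,*cam('scene')).round(3),onplane(p,.15,*cam('scene')).round(3))
for p in((384,416),(355,470),(475,460),(327,470)): print(p,onplane(p,.0,*cam('side')).round(3),onplane(p,.15,*cam('side')).round(3))
j=np.array(get_joint_pos());print(j)
q=qyaw(0);print(q2R(q))
for p in([.2,.42,.5],[.36,-.32,.5],[.42,-.34,.35]): print(inverse_kinematics(p,q if p[1]<0 else get_ee_rot()))
s=cv2.imread('pics/scene0.png');cv2.imwrite('pics/cc.png',cv2.resize(s[210:340,0:200],None,fx=4,fy=4,interpolation=cv2.INTER_CUBIC))
E
```

```text
bearing (array([ 0.4815, -0.4128,  0.0239]), np.float64(0.0008))
handle (array([ 0.4794, -0.1144,  0.1125]), np.float64(0.0002))
nestfloor [0.5036899 0.0368325 0.072    ] [0.50674807 0.03937882 0.072     ]
grey (array([ 0.4346, -0.301 ,  0.0214]), np.float64(0.0009))
blue (array([ 0.5703, -0.312 ,  0.0218]), np.float64(0.0011))
(107, 252) [ 0.323 -0.518  0.   ] [ 0.481 -0.486  0.15 ]
(100, 265) [ 0.365 -0.538  0.   ] [ 0.517 -0.504  0.15 ]
(75, 251) [ 0.293 -0.598  0.   ] [ 0.455 -0.556  0.15 ]
(95, 238) [ 0.26  -0.546  0.   ] [ 0.426 -0.51   0.15 ]
(58, 231) [ 0.201 -0.64   0.   ] [ 0.374 -0.592  0.15 ]
(97, 260) [ 0.344 -0.545  0.   ] [ 0.499 -0.509  0.15 ]
(384, 416) [ 0.567 -0.368  0.   ] [ 0.526 -0.455  0.15 ]
(355, 470) [ 0.489 -0.457  0.   ] [ 0.461 -0.529  0.15 ]
(475, 460) [ 0.694 -0.484  0.   ] [ 0.632 -0.551  0.15 ]
(327, 470) [ 0.443 -0.447  0.   ] [ 0.423 -0.52   0.15 ]
[ 1.17698170e+00  4.23653827e-01  1.63048722e+00 -1.66296552e-05
  1.08860168e+00 -1.89592090e-02]
[[ 1.  0.  0.]
 [ 0. -1.  0.]
 [ 0.  0. -1.]]
[ 1.10085719e+00 -3.26855531e-02  1.61742946e+00 -1.02163897e-04
  1.55799437e+00 -9.50900690e-02]
[-7.51350885e-01 -3.91313653e-03  1.58926948e+00 -4.44089210e-16
  1.55623631e+00 -7.51350885e-01]
[-7.02544943e-01  1.85260557e-01  1.70283369e+00 -4.44089210e-16
  1.25349841e+00 -7.02544943e-01]
```

View pics/cc.png

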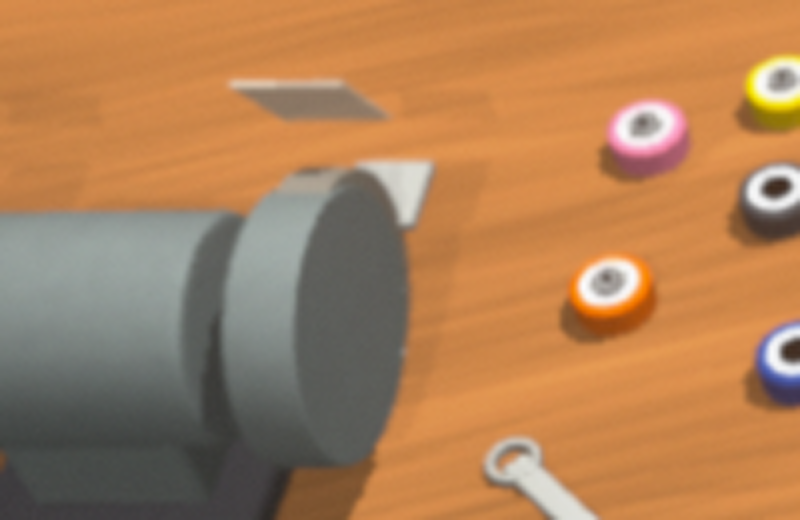

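Orange wheel: top at about (0.481, -0.413), z 0.024–0.028. The grinder shield corner is at about (0.515, -0.48, 0.185). Handle at (0.479, -0.114, 0.11), nest at (0.505, 0.038); the 0.154 m between them agrees with the given 0.155. That puts the press yaw near -0.17. Next I'll move high and around the press to look down from above.

```bash
python3 - <<'E'
from h import *
q0=get_ee_rot()
move_pose([.2,.42,.5],q0); print(get_time())
j=np.array(get_joint_pos())
jt=inverse_kinematics([.36,-.32,.5],qyaw(0)); movej(jt); print(get_time(),get_tcp_pos())
move_pose([.44,-.33,.34],qyaw(0)); print(get_time(),get_tcp_pos(),get_qvel().round(3))
K=wristcam();img=read_camera('wrist');save('w1',img)
np.save('w1T.npy',K[2])
hsv=cv2.cvtColor(img,cv2.COLOR_RGB2HSV)
n,l,st,ce=cv2.connectedComponentsWithStats(cv2.inRange(hsv,(5,170,120),(16,255,255)))
for i in range(1,n):
    if st[i,4]>100: print(st[i],ce[i],onplane(ce[i],.02,*K))
E
```

```text
1.325
4.0 [ 0.36041897 -0.31951333  0.50001225]
4.75 [ 0.44044083 -0.33014374  0.3410973 ] [-0.009 -0.029 -0.017  0.001  0.    -0.   ]
[338 235  38  40 283] [354.13427562 249.75971731] [ 0.47861026 -0.40396216  0.02      ]
```

View pics/w1.png

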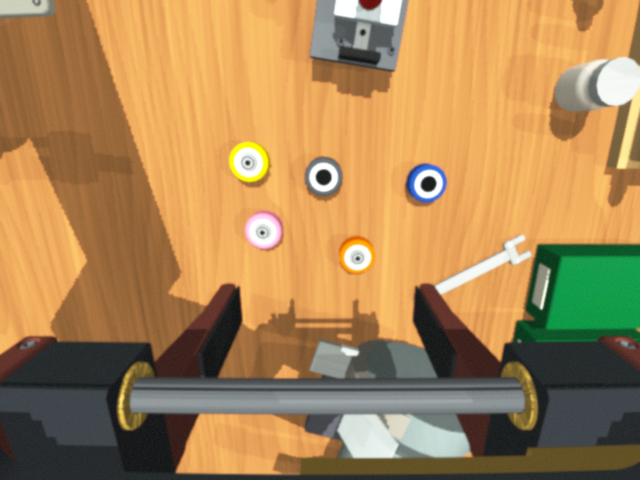

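The wrist view shows orange with its steel bearing at (357,257), pink (263,231), yellow (249,161), grey (323,177) and blue (428,183). I'll confirm in a crop and measure by the white hub.

```bash
python3 - <<'E'
from h import *
i=cv2.imread('pics/w1.png');T=np.load('w1T.npy');c=camera_info('wrist');K=(c['intrinsics'],c['dist'],T)
cv2.imwrite('pics/cw1.png',cv2.resize(i[220:300,310:410],None,fx=8,fy=7,interpolation=cv2.INTER_CUBIC)[:600])
hsv=cv2.cvtColor(i,cv2.COLOR_BGR2HSV)
for nm,c in(('orange',(357,257)),('blue',(428,183)),('grey',(323,177)),('pink',(263,231))):
    roi=np.zeros(i.shape[:2],np.uint8);cv2.circle(roi,c,14,255,-1)
    m=cv2.inRange(hsv,(0,0,175),(180,45,255))&roi
    cs,_=cv2.findContours(m,cv2.RETR_EXTERNAL,cv2.CHAIN_APPROX_NONE);k=max(cs,key=cv2.contourArea)
    e=cv2.fitEllipse(cv2.convexHull(k));print(nm,e,onplane(e[0],.024,*K).round(4))
# whole orange disc
roi=np.zeros(i.shape[:2],np.uint8);cv2.circle(roi,(357,257),26,255,-1)
m=(cv2.inRange(hsv,(3,190,100),(17,255,255))|cv2.inRange(hsv,(0,0,175),(180,45,255)))&roi
cs,_=cv2.findContours(m,cv2.RETR_EXTERNAL,cv2.CHAIN_APPROX_NONE);k=max(cs,key=cv2.contourArea);print(cv2.boundingRect(k))
E
```

```text
orange ((357.2313232421875, 256.9435729980469), (24.18758201599121, 25.704570770263672), 82.8354721069336) [ 0.4828 -0.4131  0.024 ]
blue ((428.17584228515625, 183.35154724121094), (26.51529884338379, 27.84785270690918), 48.101890563964844) [ 0.5727 -0.3113  0.024 ]
grey ((323.0, 177.0), (27.857219696044922, 27.857219696044922), 0.0) [ 0.4357 -0.3034  0.024 ]
pink ((263.0, 231.0), (27.857219696044922, 27.857219696044922), 0.0) [ 0.3543 -0.3758  0.024 ]
(345, 245, 26, 25)
```

View pics/cw1.png

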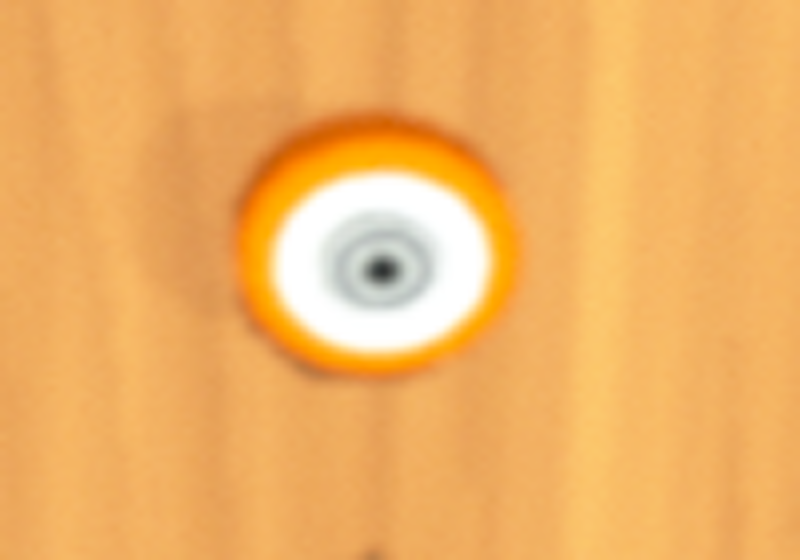

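The crop confirms an orange tread, white hub and steel bearing. All views agree on (0.4825, -0.413). Picking it up now.

```bash
python3 - <<'E'
from h import *
move_pose([.4825,-.413,.10],qyaw(0)); print(get_time(),get_tcp_pos())
print(movel([.4825,-.413,.032],v=.08,until_force=6),get_tcp_pos(),get_ft_force())
command_gripper(0.0); print(get_time(),get_grip_width()*88,get_ft_force(),get_tcp_pos())
movel([.4825,-.413,.12],v=.12); print(get_grip_width()*88,get_ft_force(),get_time())
K=wristcam();np.save('w2T.npy',K[2]);save('w2',read_camera('wrist'))
move_pose([.41,-.12,.33],qyaw(-.17));print(get_time(),get_tcp_pos())
wait(.2)
K=wristcam();np.save('w3T.npy',K[2]);save('w3',read_camera('wrist'));print(get_time(),get_tcp_pos(),get_ft_force())
save('scene3',read_camera('scene'));save('side3',read_camera('side'))
E
```

```text
5.8083 [ 0.48328489 -0.41370715  0.10181393]
False [ 0.48276959 -0.41325273  0.03234164] [-0.32479649  0.27520648  0.32055917]
7.4917 49.73381639861508 [0.51249394 0.61825641 1.53230651] [ 0.48252872 -0.41303987  0.03209639]
49.40593688577955 [ 0.14276299 -0.2915476  -1.5243617 ] 8.375
9.8 [ 0.4102743  -0.12048249  0.32952128]
10.05 [ 0.41010186 -0.12044849  0.32947204] [ 0.22680264  0.18892366 -1.50773178]
```

View pics/w2.png

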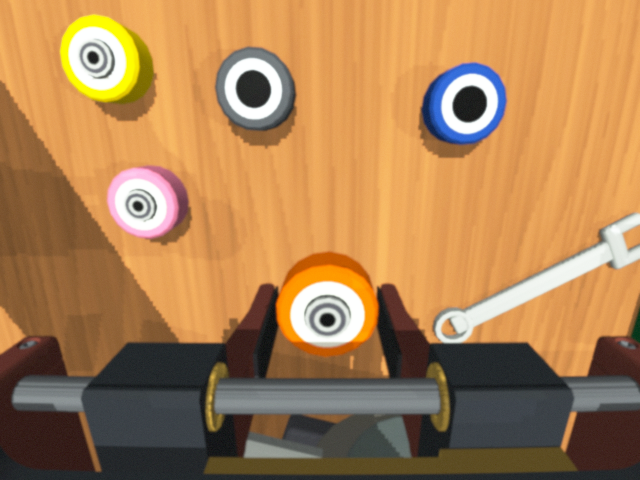

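View pics/w3.png

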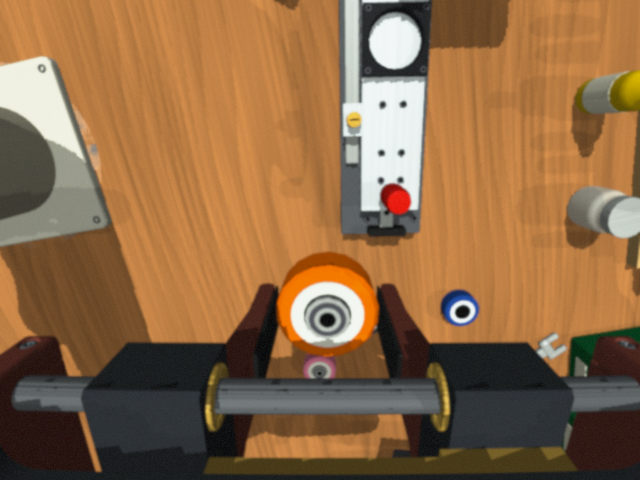

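The wheel is held level. The nest shows at (395,40) and the handle at (397,198), both with white plate around them. I'll move closer and measure the nest from nearly overhead, along with the wheel's offset in the jaws.

```bash
python3 - <<'E'
from h import *
move_pose([.485,-.05,.27],qyaw(-.17));wait(.25)
K=wristcam();np.save('w4T.npy',K[2]);img=read_camera('wrist');save('w4',img);print(get_time(),get_tcp_pos())
b=cv2.cvtColor(img,cv2.COLOR_RGB2BGR);cv2.imwrite('pics/cw4.png',cv2.resize(b[0:260,260:500],None,fx=2.3,fy=2.3,interpolation=cv2.INTER_CUBIC))
E
```

```text
11.0 [ 0.48492441 -0.05066944  0.27077379]
```

View pics/cw4.png

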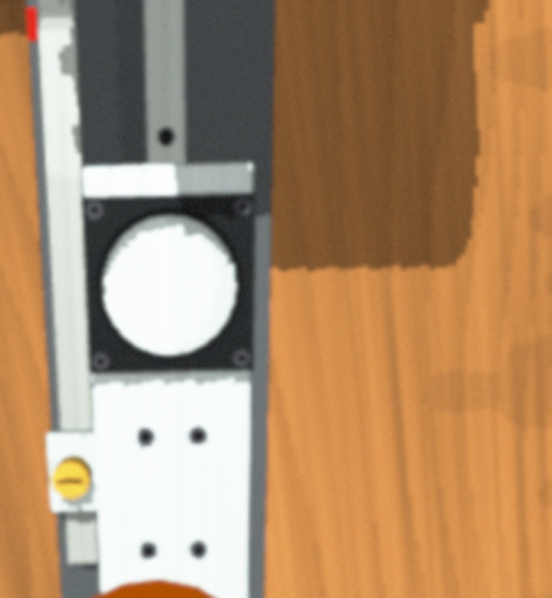

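```bash
python3 - <<'E'
from h import *
c=camera_info('wrist');K=(c['intrinsics'],c['dist'],np.load('w4T.npy'))
f=lambda p:(260+(p[0]+.5)/2.3-.5,(p[1]+.5)/2.3-.5)
S=[onplane(f(p),.082,*K) for p in((95,210),(244,207),(100,360),(241,357))]
print(np.round(S,4)); print('screw centre',np.mean(S,0).round(4))
for a,b in((0,1),(2,3),(2,0),(3,1)):
    d=S[b]-S[a];print(np.linalg.norm(d).round(4),np.arctan2(d[1],d[0]).round(3))
i=cv2.imread('pics/w4.png');g=cv2.cvtColor(i,cv2.COLOR_BGR2GRAY)
roi=np.zeros_like(g);cv2.circle(roi,(334,123),38,255,-1)
# hole incl chamfer: pixels brighter than dark block
for th in(60,90,120):
    m=cv2.inRange(g,th,255)&roi
    cs,_=cv2.findContours(m,cv2.RETR_EXTERNAL,cv2.CHAIN_APPROX_NONE);k=max(cs,key=cv2.contourArea);e=cv2.fitEllipse(cv2.convexHull(k))
    print(th,e,onplane(e[0],.082,*K).round(4),onplane(e[0],.077,*K).round(4),onplane(e[0],.072,*K).round(4), np.linalg.norm(onplane((e[0][0]+e[1][0]/2,e[0][1]),.08,*K)-onplane(e[0],.08,*K))*2)
# black block
m=cv2.inRange(g,0,60);roi=np.zeros_like(g);cv2.rectangle(roi,(295,85),(371,163),255,-1);m&=roi
cv2.imwrite('pics/m4.png',cv2.resize(m[70:180,280:390],None,fx=5,fy=5))
# handle from w3: red top
i3=cv2.imread('pics/w3.png');K3=(c['intrinsics'],c['dist'],np.load('w3T.npy'));h=cv2.cvtColor(i3,cv2.COLOR_BGR2HSV)
m=(cv2.inRange(h,(0,170,80),(6,255,255))|cv2.inRange(h,(174,170,80),(180,255,255)));m[:150]=0;m[230:]=0
n,l,st,ce=cv2.connectedComponentsWithStats(m);k=1+st[1:,4].argmax();print('red',st[k],ce[k],onplane(ce[k],.102,*K3),onplane(ce[k],.11,*K3))
print('nest w3',onplane((395,40),.075,*K3).round(4))
# red mark
print('redmark',onplane(f((32,25)),.052,*K).round(4),'ball plunger',onplane(f((72,480)),.085,*K).round(4))
# wheel offset in tool from w2 bearing
Ti=np.array(c['tool_from_camera'])
i2=cv2.imread('pics/w2.png');h=cv2.cvtColor(i2,cv2.COLOR_BGR2HSV);roi=np.zeros_like(g);cv2.circle(roi,(328,313),47,255,-1)
m=cv2.inRange(h,(0,0,170),(180,50,255))&roi
cs,_=cv2.findContours(m,cv2.RETR_EXTERNAL,cv2.CHAIN_APPROX_NONE);k=max(cs,key=cv2.contourArea);e=cv2.fitEllipse(cv2.convexHull(k))
print('hub',e,onplane(e[0],.008,c['intrinsics'],c['dist'],Ti),'bearing',onplane((327,319),.004,c['intrinsics'],c['dist'],Ti))
E
```

```text
[[0.483  0.0688 0.082 ]
 [0.5388 0.0602 0.082 ]
 [0.4743 0.0138 0.082 ]
 [0.5299 0.0054 0.082 ]]
screw centre [0.5065 0.037  0.082 ]
0.0565 -0.152
0.0562 -0.15
0.0557 1.415
0.0556 1.409
60 ((333.17779541015625, 123.83403015136719), (60.397830963134766, 62.730655670166016), 3.1465189456939697) [0.5061 0.037  0.082 ] [0.5062 0.0371 0.077 ] [0.5063 0.0372 0.072 ] 0.054360467770742986
90 ((333.2633056640625, 123.87105560302734), (59.3304557800293, 61.648468017578125), 5.880032062530518) [0.5062 0.037  0.082 ] [0.5063 0.0371 0.077 ] [0.5064 0.0371 0.072 ] 0.053400844787569096
120 ((333.15118408203125, 124.04249572753906), (58.38747787475586, 60.64299392700195), 0.5199927091598511) [0.506  0.0368 0.082 ] [0.5061 0.0369 0.077 ] [0.5062 0.037  0.072 ] 0.05255822766522823
red [382 185  28  30 634] [395.55993691 199.01892744] [ 0.48418008 -0.11801867  0.102     ] [ 0.48289728 -0.11629635  0.11      ]
nest w3 [0.5068 0.0377 0.075 ]
redmark [0.4701 0.1429 0.052 ] ball plunger [ 0.454  -0.0315  0.085 ]
hub ((327.02349853515625, 313.967529296875), (64.48482513427734, 73.22166442871094), 90.07785034179688) [0.00016537 0.00023996 0.008     ] bearing [0.00015455 0.00068906 0.004     ]
```

View pics/m4.png

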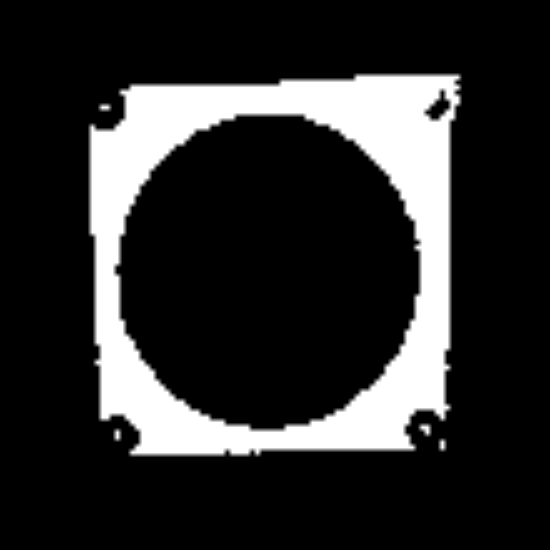

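The nest is at (0.5063, 0.0371), and three measurements agree: screw square 56 mm, hole 53–54 mm. Yaw is about -0.154, and the handle predicted from that matches the measured one. The wheel sits within 0.5 mm of the TCP. Lowering it into the nest.

```bash
python3 - <<'E'
from h import *
q=qyaw(-.154)
move_pose([.5061,.0374,.15],q);wait(.2);print(get_time(),get_tcp_pos())
f0=np.array(get_ft_force())
r=movel([.5061,.0374,.1035],v=.03,until_force=7);print(r,get_time(),get_tcp_pos(),np.array(get_ft_force())-f0)
K=wristcam();save('w5',read_camera('wrist'));save('side5',read_camera('side'));save('scene5',read_camera('scene'))
c=cv2.imread('pics/side5.png');d=cv2.imread('pics/scene5.png')
cv2.imwrite('pics/c5.png',np.hstack([cv2.resize(c[180:310,250:380],(400,400),interpolation=2),cv2.resize(d[170:280,270:380],(400,400),interpolation=2)]))
E
```

```text
11.85 [0.50716716 0.03657609 0.15164751]
True 13.3167 [0.50605674 0.03740557 0.10407296] [-0.50822478 -0.26884243  5.22958596]
```

View pics/c5.png

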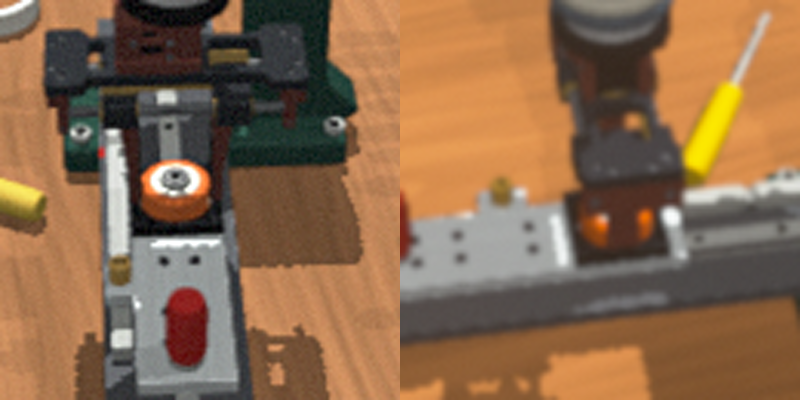

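View pics/w5.png

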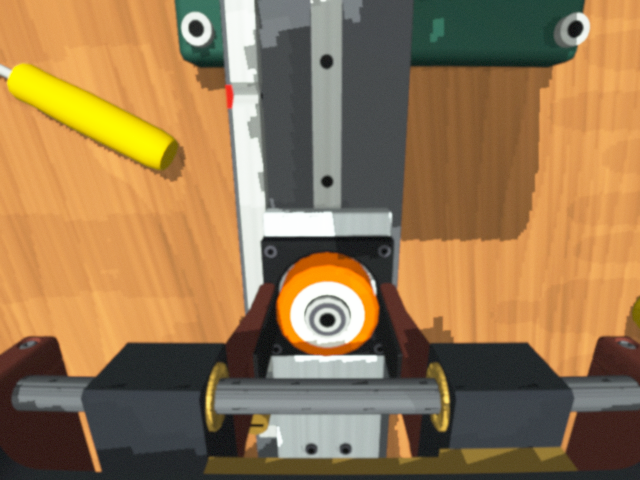

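Contact came at TCP z 0.1041. Subtracting the 0.0321 grip height puts the underside at 0.072, so it is on the floor. Releasing, backing up and checking. The red notch mark is at (230,96).

```bash
python3 - <<'E'
from h import *
K5=wristcam();print('notch',onplane((230,96),.052,*K5).round(4))
command_gripper(1.0);print(get_grip_width(),get_time())
movel([.5061,.0374,.17],v=.12)
move_pose([.485,-.05,.25],qyaw(-.154));wait(.2)
K=wristcam();img=read_camera('wrist');save('w6',img);print(get_time(),get_tcp_pos())
b=cv2.cvtColor(img,cv2.COLOR_RGB2BGR);cv2.imwrite('pics/cw6.png',cv2.resize(b[0:260,230:450],None,fx=2.3,fy=2.3,interpolation=cv2.INTER_CUBIC))
np.save('w6T.npy',K[2])
hsv=cv2.cvtColor(img,cv2.COLOR_RGB2HSV)
m=cv2.inRange(hsv,(0,190,150),(4,255,255))|cv2.inRange(hsv,(174,190,150),(180,255,255))
n,l,st,ce=cv2.connectedComponentsWithStats(m)
for k in range(1,n):
    if st[k,4]>15: print(st[k],ce[k],onplane(ce[k],.052,*K).round(4))
E
```

```text
notch [0.4722 0.1451 0.052 ]
0.9984232378667055 14.225
15.7333 [ 0.48457713 -0.04897594  0.24862331]
[274   0   4  10  33] [275.45454545   3.81818182] [0.4696 0.1426 0.052 ]
[ 324  284   29   46 1014] [337.21005917 308.6035503 ] [ 0.48   -0.1473  0.052 ]
```

View pics/cw6.png

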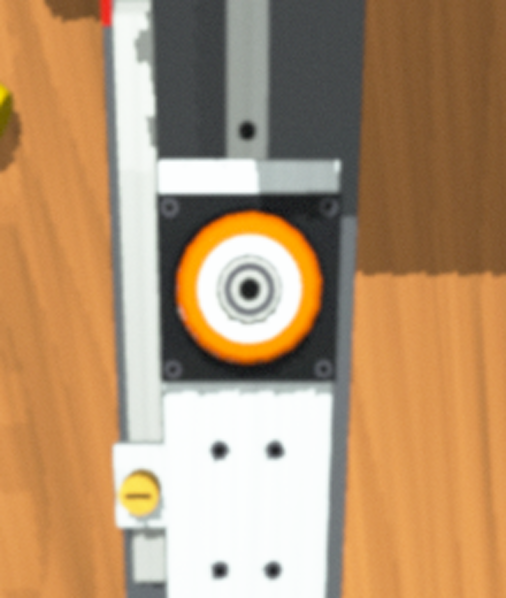

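The wheel is seated concentric in the nest. The notch mark is about 0.176 m beyond the ball, so the shuttle was out at about -0.176. Next is gripping the handle, with the jaws across the rail and turned about 27° so the camera clears the press head.

```bash
python3 - <<'E'
from h import *
a=-.154; q=qyaw(a+.47)
h=np.array([.4826,-.1162])
move_pose([*h,.20],q);print(get_time(),get_tcp_pos(),get_joint_pos().round(2))
print(movel([*h,.104],v=.09,until_force=6),get_tcp_pos());f0=get_ft_force();print(f0)
command_gripper(0.);print(get_grip_width()*88,get_time(),get_tcp_pos(),get_ft_force())
u=np.array([-np.sin(a),np.cos(a)])
# test slide 60 mm
p=h+.06*u
movel([*p,.104],v=.06);print(get_time(),get_tcp_pos(),get_ft_force(),get_ft_torque(),get_grip_width()*88)
save('side7',read_camera('side'));save('scene7',read_camera('scene'));save('w7',read_camera('wrist'))
c=cv2.imread('pics/side7.png');d=cv2.imread('pics/scene7.png')
cv2.imwrite('pics/c7.png',np.hstack([cv2.resize(c[100:310,240:390],(400,560),interpolation=2),cv2.resize(d[120:300,250:450],(400,560),interpolation=2)]))
E
```

```text
16.3667 [ 0.48263698 -0.11579751  0.19973888] [-0.26  0.29  1.94  0.    0.91 -0.57]
False [ 0.48296948 -0.11629041  0.10445326]
[-0.43925313 -0.8631133   0.51439899]
27.709660631586587 18.5333 [ 0.48284554 -0.11624652  0.10400453] [ 1.97143761  0.2579005  -0.78067165]
19.6833 [ 0.49177143 -0.05669486  0.10398021] [ 1.19953833  1.28925565 -1.62086405] [ 0.110079   -0.18909217  0.02635475] 27.552032147120794
```

View pics/c7.png

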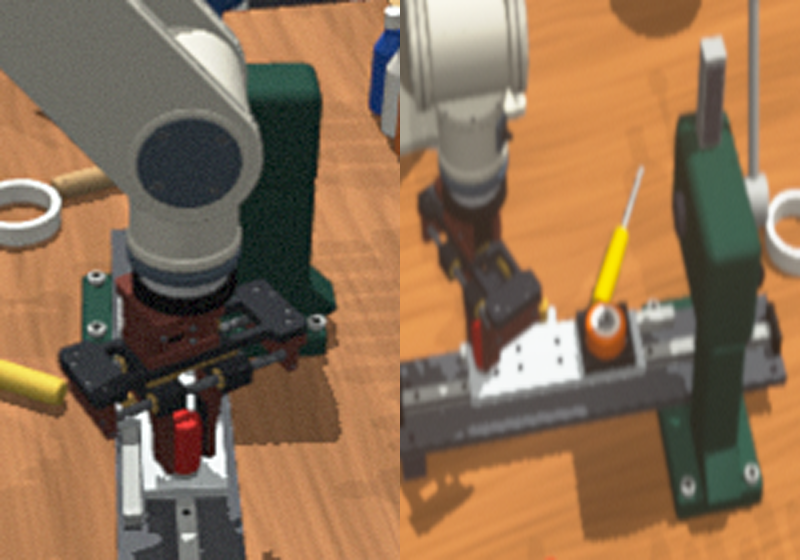

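View pics/w7.png

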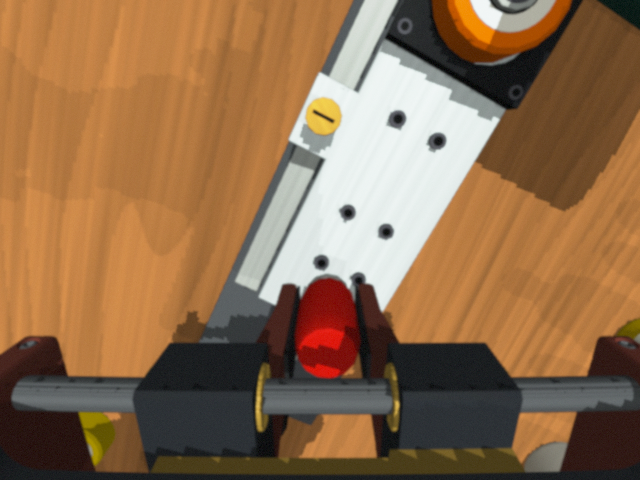

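```bash
python3 - <<'E'
from h import *
a=-.154;h=np.array([.4826,-.1162]);u=np.array([-np.sin(a),np.cos(a)])
movel([*(h+.160*u),.104],v=.09)
fr=np.array([np.array(get_ft_force())[:2]@u]);print(get_time(),fr,get_tcp_pos())
s=.160;seen=False;t0=get_time();mx=-9
while s<.206 and get_time()-t0<13:
    s+=.001
    movel([*(h+s*u),.104],v=.02)
    F=np.array(get_ft_force());f=F[:2]@u;ac=(np.array(get_tcp_pos())[:2]-h)@u
    print(round(s,4),ac.round(4),f.round(2),F[2].round(1),round(get_time(),2))
    mx=max(mx,f-fr[0])
    if f-fr[0]>2.5: seen=True
    if seen and f-fr[0]<0.5: print('crossed');break
    if f-fr[0]<-6: print('pushback');break
E
```

```text
21.0917 [1.62326962] [0.50669172 0.04202009 0.10396687]
0.161 0.1607 -0.04 4.0 21.34
0.162 0.1618 -0.26 4.1 21.59
0.163 0.1628 0.2 4.4 21.84
0.164 0.1638 -0.19 4.3 22.09
0.165 0.1648 -0.75 4.9 22.34
0.166 0.1658 -0.23 4.8 22.59
0.167 0.1668 -0.98 4.4 22.84
0.168 0.1678 -0.99 5.1 23.09
0.169 0.1688 -0.76 5.0 23.34
0.17 0.1698 0.09 4.3 23.59
0.171 0.1709 -0.67 4.7 23.84
0.172 0.172 1.7 4.7 24.09
0.173 0.1732 1.96 4.2 24.34
0.174 0.1744 4.44 4.0 24.59
0.175 0.1757 5.56 4.3 24.84
0.176 0.1768 6.82 2.9 25.09
0.177 0.1778 6.19 3.8 25.34
0.178 0.1781 2.39 4.2 25.59
0.179 0.1784 -2.45 5.5 25.84
crossed
```

The ball signature is clear: drawn in with up to 6.8 N at 0.176–0.177, then the sign flips at about 0.1785, matching the measured 0.1765. Next I'll loosen the grip so it centres itself, then regrip and trim the force.

```bash
python3 - <<'E'
from h import *
a=-.154;h=np.array([.4826,-.1162]);u=np.array([-np.sin(a),np.cos(a)])
st=lambda n:print(n,round(get_time(),2),((np.array(get_tcp_pos())[:2]-h)@u).round(4),'f',(np.array(get_ft_force())[:2]@u).round(2),np.array(get_ft_force()).round(2),(get_grip_width()*88).round(2))
movel([*(h+.1785*u),.104],v=.02);st('back')
command_gripper(.42);wait(.3);st('open')
f0=np.array(get_ft_force())[:2]@u
save('w8',read_camera('wrist'));save('side8',read_camera('side'));save('scene8',read_camera('scene'))
command_gripper(0.);wait(.3);st('closed')
save('w9',read_camera('wrist'))
b=cv2.imread('pics/w8.png');c=cv2.imread('pics/w9.png')
cv2.imwrite('pics/c8.png',np.hstack([cv2.resize(x[0:400,180:460],(400,571),interpolation=2) for x in(b,c)]))
c=cv2.imread('pics/side8.png');d=cv2.imread('pics/scene8.png')
cv2.imwrite('pics/c9.png',np.hstack([cv2.resize(c[80:320,220:400],(400,533),interpolation=2),cv2.resize(d[120:300,280:460],(400,533),interpolation=2)]))
E
```

```text
Traceback (most recent call last):
AttributeError: 'float' object has no attribute 'round'
```

```bash
python3 - <<'E'
from h import *
a=-.154;h=np.array([.4826,-.1162]);u=np.array([-np.sin(a),np.cos(a)])
st=lambda n:print(n,round(get_time(),2),((np.array(get_tcp_pos())[:2]-h)@u).round(4),'f',(np.array(get_ft_force())[:2]@u).round(2),np.array(get_ft_force()).round(2),round(get_grip_width()*88,2))
st('back')
command_gripper(.42);wait(.3);st('open')
save('w8',read_camera('wrist'));save('side8',read_camera('side'));save('scene8',read_camera('scene'))
command_gripper(0.);wait(.3);st('closed')
save('w9',read_camera('wrist'))
b=cv2.imread('pics/w8.png');c=cv2.imread('pics/w9.png')
cv2.imwrite('pics/c8.png',np.hstack([cv2.resize(x[0:400,180:460],(400,571),interpolation=2) for x in(b,c)]))
c=cv2.imread('pics/side8.png');d=cv2.imread('pics/scene8.png')
cv2.imwrite('pics/c9.png',np.hstack([cv2.resize(c[80:320,220:400],(400,533),interpolation=2),cv2.resize(d[120:300,280:460],(400,533),interpolation=2)]))
E
```

```text
back 26.09 0.1782 f -1.47 [-7.05 -0.4   4.31] 27.75
open 26.78 0.1785 f -0.38 [-0.19 -0.35  0.56] 37.02
closed 27.55 0.1783 f -1.9 [-5.07 -1.13  5.44] 27.9
```

View pics/c8.png

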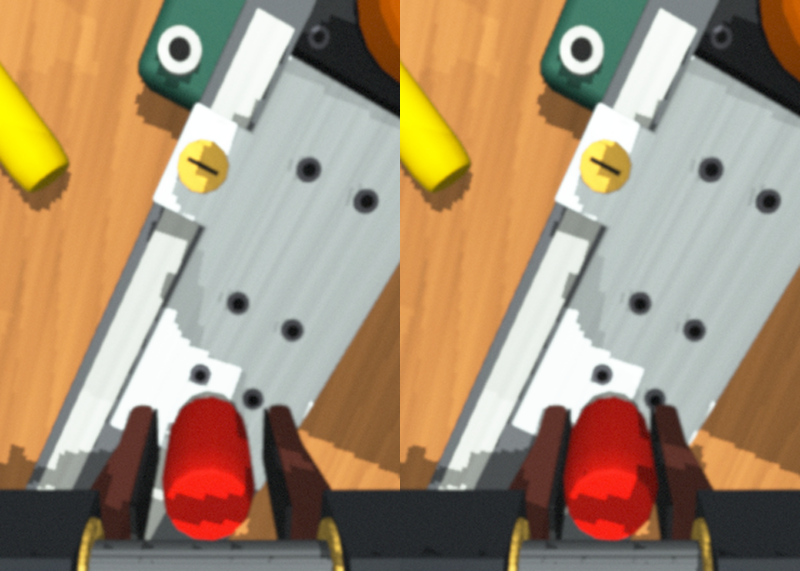

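View pics/c9.png

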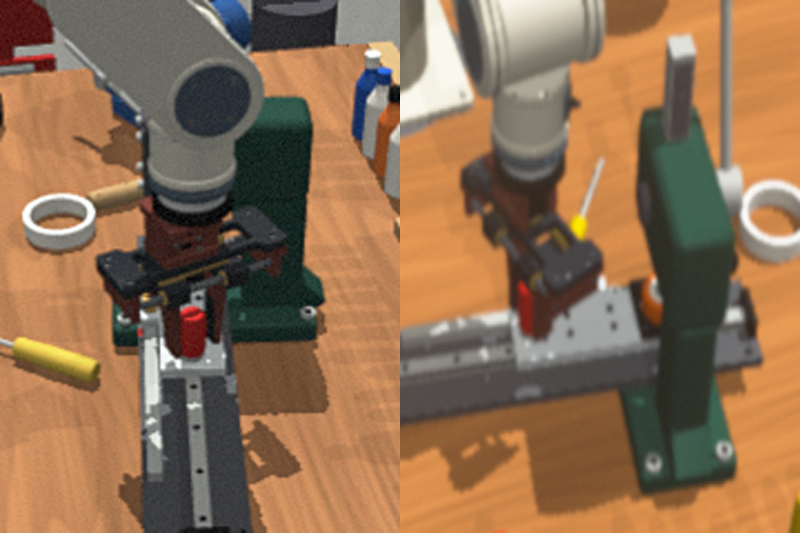

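With the jaws open the force reads zero (-0.4) and the ball sits settled. The handle is about 1.3 mm to the left of jaw centre: gap of 7 px against 15 px. I'll recentre the jaws so the final grip puts no side load on the shuttle.

```bash
python3 - <<'E'
from h import *
a=-.154;h=np.array([.4826,-.1162]);u=np.array([-np.sin(a),np.cos(a)])
t=np.array([np.cos(a+.47),np.sin(a+.47)])
st=lambda n:print(n,round(get_time(),2),((np.array(get_tcp_pos())[:2]-h)@u).round(4),'f',(np.array(get_ft_force())[:2]@u).round(2),np.array(get_ft_force()).round(2),round(get_grip_width()*88,2))
command_gripper(.42);wait(.2);st('open')
p=h+.1785*u-.0012*t
movel([*p,.104],v=.02);wait(.2);st('shifted')
save('w10',read_camera('wrist'))
command_gripper(0.);wait(.4);st('closed')
save('w11',read_camera('wrist'))
# pixel of yellow plunger in each (ball relative to camera)
for n in('w8','w9','w10','w11'):
    i=cv2.imread('pics/%s.png'%n)[60:145,290:350];m=cv2.inRange(cv2.cvtColor(i,cv2.COLOR_BGR2HSV),(18,120,120),(35,255,255))
    k,l,s,c=cv2.connectedComponentsWithStats(m);j=1+s[1:,4].argmax();print(n,c[j]+[290,60],s[j,4])
E
```

```text
open 28.19 0.1785 f -0.04 [ 0.42 -0.1  -0.15] 36.97
shifted 28.64 0.178 f -0.53 [ 0.19 -0.57  0.81] 36.96
closed 29.41 0.1781 f 1.75 [ 4.72  1.04 -5.43] 27.67
w8 [321.32932166 116.20568928] 914
w9 [322.98138007 116.26067908] 913
w10 [324.21311475 116.14863388] 915
w11 [323.00109529 116.27272727] 913
```

```bash
python3 - <<'E'
from h import *
a=-.154;h=np.array([.4826,-.1162]);u=np.array([-np.sin(a),np.cos(a)])
t=np.array([np.cos(a+.47),np.sin(a+.47)])
st=lambda n:print(n,round(get_time(),2),((np.array(get_tcp_pos())[:2]-h)@u).round(4),'f',(np.array(get_ft_force())[:2]@u).round(2),np.array(get_ft_force()).round(2),round(get_grip_width()*88,2))
command_gripper(.42)
movel([*(h+.1784*u-.00064*t),.104],v=.02);wait(.3);st('open')
save('w12',read_camera('wrist'))
command_gripper(0.);wait(.4);st('closed')
save('w13',read_camera('wrist'));save('side13',read_camera('side'));save('scene13',read_camera('scene'))
for n in('w12','w13'):
    i=cv2.imread('pics/%s.png'%n)[60:145,290:350];m=cv2.inRange(cv2.cvtColor(i,cv2.COLOR_BGR2HSV),(18,120,120),(35,255,255))
    k,l,s,c=cv2.connectedComponentsWithStats(m);j=1+s[1:,4].argmax();print(n,c[j]+[290,60],s[j,4])
c=cv2.imread('pics/side13.png');d=cv2.imread('pics/scene13.png');b=cv2.imread('pics/w13.png')
cv2.imwrite('pics/c13.png',np.hstack([cv2.resize(c[120:330],(800,262))[:,:400],cv2.resize(d[150:320,100:500],(400,262))]))
E
```

```text
open 30.4 0.1781 f -0.38 [-0.29 -0.34 -1.16] 36.99
closed 31.17 0.1781 f 0.17 [-0.5   0.25 -0.23] 27.95
w12 [323.02081051 116.20043812] 913
w13 [323.06352683 116.25629792] 913
```

View pics/w13.png

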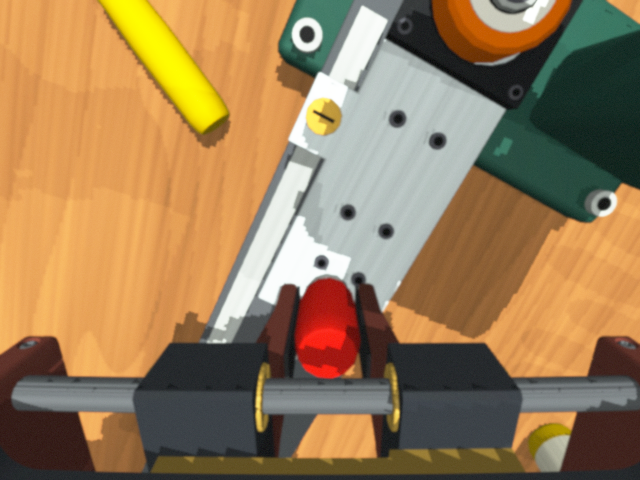

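View pics/scene13.png

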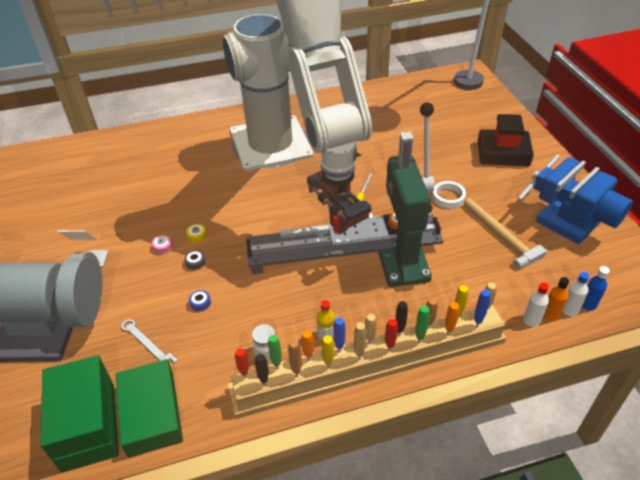

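The handle is gripped at 28 mm, the residual force is under 0.6 N, and the plunger pixel did not shift when the jaws closed. The bystanders are where they were. Handing in.

```bash
python3 - <<'E'
from h import *
print(get_time(),get_ft_force(),get_grip_width()*88); job_done()
E
```

```text
31.3167 [ 0.18425486 -0.33297174  0.12094264] 28.045897785368815
the job is handed in; nothing more can be done
```

The job is handed in at 31.3 s. The orange wheel is in the nest, the shuttle is in the notch under the ram, and the gripper is still holding the red handle.

- **Wheel:** I set it bearing up in the nest with the shuttle out. The gripper height at contact put its underside at 0.072 m, the nest floor, and the overhead picture showed it centred in the hole.
- **Notch:** The force drew the ball in with up to 6.8 N and changed sign at about 0.178 m of travel, where I stopped. The camera had put the notch at about 0.176 m. That was 0.176 m of travel from the start, not the 0.200 m of a fully out shuttle, so it apparently began some 2 cm short of that.
- **Final grip:** I opened the jaws so the ball could centre itself. My first two closings put about 5 N of side load on the handle, so I recentred. The last closing measured under 0.6 N and the shuttle did not move.
- **Other things on the bench:** In the last scene picture they look unmoved. I judged this by eye and did not measure it.

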